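Read the code on a sample tube's foot

ROBOT

A 6-joint arm with a two-finger parallel gripper is mounted at the origin on the work surface. World frame = base frame: x ahead of the robot, y to its left, z up, the work surface at z = 0. Lengths are in m, angles in rad, forces in N, time in s.
With the tool pointing down it reaches from about 0.35 to 0.975 m from the base axis. Payload 4.9 kg.
Tool frame: the origin (TCP) lies at the very end of the fingers, on their centre line; the grasp point (between the pads) lies 19 mm behind it; z points along the fingers, x is the direction in which the jaws open and shut, and the axes are right-handed (so a half turn about z gives the same grasp; the last joint's range is limited). The gripper opens to 85 mm and grips with 20 to 120 N. Pads are 22 mm wide; open, the fingers measure 114 mm over their backs; the gripper's body (76 mm by 85 mm) begins 54 mm behind the grasp point. The pads swing forward as they close: fully open they stand 13 mm farther back than shut.
Start: joints at [-0.119, 0.053, 1.613, -0, 1.476, -0.119], TCP at [0.625, 0, 0.231] pointing down, gripper open.
Joint ranges: [-3.01, 3.01], [-1.01, 2.22], [0.06, 2.58], [-1.02, 4.17], [0.09, 2.62], [-3.14, 3.14]. Speed limits (rad/s): [2.57, 2.57, 3.14, 3.14, 3.14, 3.14].

INTERFACE

Orientations are given as a rotation vector (axis times angle).
In Python, from station import monitor, imaging, ticket gives the robot as it stands.
- The arm moves only by the tool step_arm, never from a script. Its argument "targets" is one flat list of numbers, 4 for each row, row after row: the shift along the tool's x, y, z in m, then the turn about the tool's z in rad. In form: [tx, ty, tz, roll, tx, ty, tz, roll, ...]. A call has 1 to 12 rows; each row is the pose to reach, as a shift and turn from the pose measured when the call began, along the tool's axes at that moment; what a row does not reach only later rows make up. A row lasts 1/12 s, in which the tool goes at most 41.7 mm and 7.16 degrees, less where a joint would pass 70% of its speed; a pose out of reach is approached as far as the arm can. A call with a gripper value outside its range is refused whole. "grip" is the finger opening in m, from 0 to 0.0854, set as the call begins (left out, the last holds). The fingers move at their own pace and stop on an object; "force" is the grip in N (left out, the last holds). Time passes only in rows, so rows that repeat a pose let the fingers close. It gives the time, the measured TCP pose, the force and the opening at its end, in the units of the state.
- monitor.get_obs(): the state, without advancing time (a new reading comes with each control period).
- imaging.get_image(name): name is "scene" or "side" or "wrist"; returns a dict with "color" (420x560x3 uint8, red, green, blue), "depth" (420x560 float32, m along the optical axis (not along the pixel's ray), 0 where there is no reading), "fov_y" (degrees; the focal length in pixels is half the picture's height over the tangent of half this angle, whatever the lens; pixels are square), "cx", "cy" (the principal point, pixels), "R" (3x3) and "t" (3): a world point X has camera coordinates R X + t. Camera axes: x right, y down, z forward; pixel columns grow to the right and rows downward; lengths in m; the calibration is good to about 2 mm. A picture is of the moment at which its call begins.
- ticket.finish_job(): hands the job in, once; it reports no verdict.
Trained networks look in a picture, given as the dict that the camera call returned (one of the last four; its "shot" number tells which), for a name from the list of things; names that differ only in an ending like _2 or _b are one class to them, and where a whole thing is asked for, a point or a joint stands for the part that bears it (a point fixed in the world has none). Each returns a list of dicts, best first, with "score" (0 to 1); they miss things now and then, are a little off and sometimes report something else, mostly with a low value. They report only what shows in the picture. A call takes as long as a camera call. They do not tell look-alikes from the thing itself.
- imaging.search_frame(name, picture): "uv" ([column, row] in pixels, amid what is visible of it).
- imaging.mark_of(name, picture): "uv" ([column, row] in pixels: a listed point, or the origin of a listed thing).
The state is a dict: "t": time; "q": joint angles; "dq": joint speeds; "effort": joint torques, N m; "tool_pos": TCP position; "tool_rot": TCP orientation; "contact_force": force on the tool from outside, world axes, zero at the start; "wrist_torque": the same for the moment, N m; "opening": finger opening in m.
Only numpy, scipy, OpenCV 4.12 (cv2) and the standard library are available. Lean on these libraries where they do the work, as an engineer would, in place of code of your own. Each camera call takes 0.05 s, during which the arm holds its last target.

TASK

Wake the code reader by squeezing its yellow trigger fully in against the grip and letting it spring back. Then draw the orange-capped tube up out of the rack, tilt it so that the code on its foot looks squarely into the middle of the reader's slanting red window from about 6 cm away, cap end up, touching nothing, and finish while still holding it there, steady in the gripper. Leave the other tubes and everything else on the bench where they are.

Things in the scene. Friction and masses are not known exactly. Their poses are not given: they have to be found in the camera images.
- tube: The sample tube to read: amber cylinder 28 mm across with an ORANGE cap 33 mm across; 118 mm tall in all (cap from 96 to 118 mm up), about 60 g. Starts upright in one of the rack's three wells. Origin: centre of its flat foot, where the square code is; z runs up the tube to the cap. Round: its turn about z does not matter.
- tube_white: Same tube with a white cap, in another well; stays where it is. Origin at its foot, z up.
- tube_blue: Same tube with a blue cap, in another well; stays where it is. Origin at its foot, z up.
- rack: White tube rack, fixed, 70 (x) by 210 (y) by 60 mm high; three wells in a row along its y axis at y = -70, 0, 70 mm: 31 mm holes in the top plate (48 to 60 mm high). The tubes stand on the rack's floor 12 mm above the bench: their tops are 130 mm above the bench, the upper 70 mm stands clear. Origin: centre of its underside.
- scanner: Pistol-shaped code reader lying on its side in a fixed stand. Origin on the bench under the barrel. In its frame the grey barrel (44 mm square, axis 60 mm up) lies along x, black nose to -x; the grip runs level to -y, y = -22 to -121 mm, 26 mm thick (x = -10 to 16), 45 to 75 mm above the bench, clear beneath. The yellow trigger is on the grip's -x side. Base plate 8 mm high, to y = -40.
- trigger (a joint): Yellow trigger's hinge: 0 at rest, 0.22 rad fully in; squeezed above 0.17, let go below 0.05. Spring return: 3 N at trigger_pull starts it, 8 N holds it in. Axis vertical at x = -34, y = -26 mm in the scanner's frame; a blade 8 mm thick, 49 to 71 mm above the bench, 60 mm long from hinge to -y; squeezing moves it to +x, towards the grip.
- trigger_pull (a point): Point on the trigger's outer (-x) face where a finger pulls, 39 mm from the hinge, 60 mm above the bench; at rest at x = -38, y = -65 mm in the scanner's frame. Here trigger and grip measure 54 mm over their outer faces at rest, 45 mm squeezed: pinch from above, one finger on the trigger, the other on the grip's back.
- window: Round dark-red reading window, 38 mm across, on the slanting face of the scanner's black nose. Origin: centre of its outer face, about 78 mm above the bench. Its z axis points straight out of the window: upward and away from the nose, 40 degrees (0.70 rad) from vertical, towards the scanner's -x side.
- jar: Bystander: amber jar with white lid, 60 mm across, 85 mm high, loose. Origin at its underside.
- flask: Bystander: green glass conical flask, 84 mm across, 130 mm high, loose. Origin at its underside.
- beaker: Bystander: white beaker, 70 mm across, 85 mm high, loose. Origin at its underside.
- tipbox: Bystander: closed blue box, 80 by 120 by 50 mm high, loose. Origin at its underside.
Not all that is in view belongs to the job. What is shaped like the tube_blue but green is not meant. What is shaped like the scanner but green is not meant.

How it is judged:
On the way, in this order (a step that is already met when the one before it is completed fails the run):
1. The trigger is squeezed in (value of joint trigger above 0.17 rad), for 0.2 s.
2. The trigger is let go and has sprung back (value of joint trigger below 0.05 rad), for 0.2 s.
3. The orange-capped tube is drawn clear of the rack, its foot above the rack's top (height (world z) of tube above 0.075 m and contact force between the fingers and tube above 0.5 N and contact force between tube and rack below 0.1 N), for 0.2 s.
At the end, for the whole second after the job is handed in: Tube held still in the fingers (over 1 N), off rack and scanner, cap up; foot over 80 mm above the bench, 30-100 mm out from the window and within 25 mm of its axis in x and y; tube within 0.26 rad of that axis; trigger below 0.05 rad; other tubes within 25 mm and 0.15 rad of their places (value of joint trigger below 0.05 rad and contact force between the fingers and tube above 1 N and contact force between tube and rack below 0.1 N and contact force between tube and scanner below 0.1 N and height (world z) of tube above 0.08 m and angle between tube's own z axis and vertical below 1.3 rad and angle between the z axis of tube and the z axis of window, either way round below 0.26 rad and z of tube in the frame of window between 0.03 and 0.1 m and x of tube in the frame of window between -0.025 and 0.025 m and y of tube in the frame of window between -0.025 and 0.025 m and linear speed of tube below 0.03 m/s and angular speed of tube below 0.2 rad/s and distance of each of tube_white, tube_blue from where it was at the start of the episode below 0.025 m and angle between each of tube_white, tube_blue's own z axis and vertical below 0.15 rad); the arm keeps its last pose, push and grip.
It fails at once if Another tube is pulled or knocked from its place (moved over 25 mm or tipped over 0.3 rad) (distance of any of tube_white, tube_blue from where it was at the start of the episode above 0.025 m or angle between any of tube_white, tube_blue's own z axis and vertical above 0.3 rad).
It fails at once if The jar, flask, beaker or blue box is shifted more than 30 mm or knocked over (distance of any of jar, flask, beaker, tipbox from where it was at the start of the episode above 0.03 m or angle between any of jar, flask, beaker, tipbox's own z axis and vertical above 0.3 rad).
It also fails if it takes over 48 s, if anything falls off the work surface, if the arm or the gripper's body presses on something with over 40 N, if the wrist force passes 120 N, or if a joint passes its speed limit or range.

## Working session

There is one attempt and no reset: what is moved stays moved. The work goes in short steps, Python scripts to look and compute and a tool call to move; the robot and the scene stay as the last step left them, time stands still between calls to the robot, and variables do not carry over. Pictures are saved under pics/ and viewed, and the job is handed in when it is done.

Besides the shell and the picture viewer there is one more tool, called after "Request:" by a JSON object that holds its "api" and its "payload". step_arm: Moves the arm, as the interface text tells. Its arguments: {"type":"object","properties":{"targets":{"type":"array","items":{"type":"number"}},"grip":{"type":"number"},"force":{"type":"number"}},"required":["targets"]}

```bash
mkdir -p pics; ls
cat > h.py <<'E'
import numpy as np, cv2
from station import monitor, imaging, ticket
from scipy.spatial.transform import Rotation as Rn
def shot(n,fn=None):
    p=imaging.get_image(n)
    if fn: cv2.imwrite('pics/'+fn,p['color'][:,:,::-1])
    return p
def cam(p):
    h=p['color'].shape[0]; f=h/2/np.tan(np.radians(p['fov_y'])/2); return f,p['cx'],p['cy'],np.array(p['R']),np.array(p['t'])
def cloud(p):
    f,cx,cy,R,t=cam(p); d=p['depth']; v,u=np.mgrid[:d.shape[0],:d.shape[1]]
    X=np.stack([(u-cx)/f*d,(v-cy)/f*d,d],-1); return (X-t)@R
def proj(p,X):
    f,cx,cy,R,t=cam(p); c=R@np.array(X)+t; return c[0]/c[2]*f+cx,c[1]/c[2]*f+cy
def at(p,W,uv):
    return W[int(round(uv[1])),int(round(uv[0]))]
E
python3 - <<'E'
from h import *
for n in ['scene','side','wrist']:
    p=shot(n,n+'0.png'); W=cloud(p)
    print(n,p['fov_y'],p['cx'],p['cy'],(-np.array(p['R']).T@p['t']).round(3))
    for k in ['tube','tube_white','tube_blue','rack','scanner','trigger_pull','window']:
        for r in (imaging.mark_of(k,p)[:2]): print(k,r['score'],np.round(r['uv']),at(p,W,np.clip(r['uv'],0,[559,419])).round(3))
o=monitor.get_obs();print(o)
E
```

```text
pics
scene 42.5230774717823 278.7959132271819 212.10529945317953 [ 1.49  -0.27   1.054]
tube 0.8 [347. 198.] [0.507 0.149 0.016]
tube_white 0.82 [396. 199.] [0.548 0.274 0.021]
tube_blue 0.85 [369. 196.] [0.549 0.192 0.053]
tube_blue 0.59 [353. 168.] [0.504 0.157 0.121]
rack 0.86 [369. 202.] [0.533 0.203 0.012]
scanner 0.81 [218. 189.] [ 0.379 -0.188  0.009]
scanner 0.71 [268. 264.] [ 0.723 -0.12   0.071]
trigger_pull 0.77 [242. 238.] [ 0.624 -0.163  0.065]
trigger_pull 0.41 [201. 160.] [ 0.312 -0.221  0.067]
window 0.43 [269. 223.] [ 0.608 -0.092  0.083]
side 44.690185787968296 273.54283465964915 216.2664923076107 [-0.02  -0.948  1.054]
tube 0.53 [220. 205.] [0.478 0.112 0.04 ]
tube_blue 0.55 [186. 208.] [ 0.401  0.197 -0.001]
rack 0.83 [217. 194.] [0.485 0.143 0.058]
scanner 0.62 [235. 295.] [ 0.337 -0.236  0.072]
scanner 0.58 [317. 236.] [ 0.672 -0.122  0.006]
trigger_pull 0.43 [312. 238.] [ 0.615 -0.17   0.068]
trigger_pull 0.4 [222. 301.] [ 0.302 -0.235  0.07 ]
window 0.53 [294. 220.] [ 0.607 -0.093  0.078]
window 0.44 [204. 275.] [ 0.3   -0.141  0.075]
wrist 69.67729214642672 2
[... 260 characters left out ...]
256. 270.] [ 0.602 -0.088  0.078]
{'t': 1.2, 'q': array([-1.19008735e-01,  5.27288411e-02,  1.61289163e+00, -1.04544525e-05,
        1.47605040e+00, -1.19028362e-01]), 'dq': array([-0.00047802,  0.00015018,  0.00070793,  0.00113695, -0.00049989,
        0.00053541]), 'effort': array([ 4.75798734e-04, -3.93686342e+01, -3.70459664e+01, -7.57805560e-05,
        4.99888738e-04, -4.83041532e-06]), 'tool_pos': array([ 6.24970287e-01, -4.41982795e-06,  2.31290681e-01]), 'tool_rot': array([ 3.14159160e+00,  3.23851121e-05, -1.23934645e-04]), 'contact_force': array([-0.36442734,  0.65838093, -0.23166232]), 'wrist_torque': array([-0.02249396,  0.03439088,  0.00575763]), 'opening': 0.08531035233420023}
```

View pics/scene0.png

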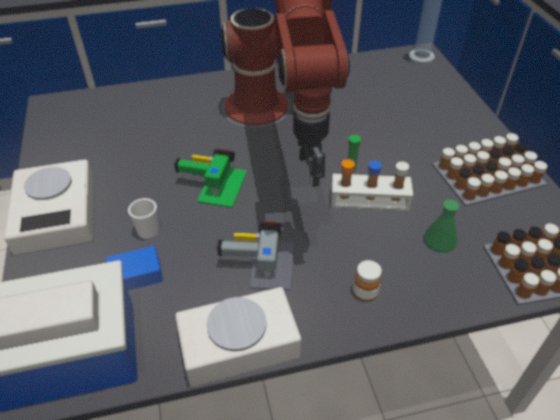

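View pics/side0.png

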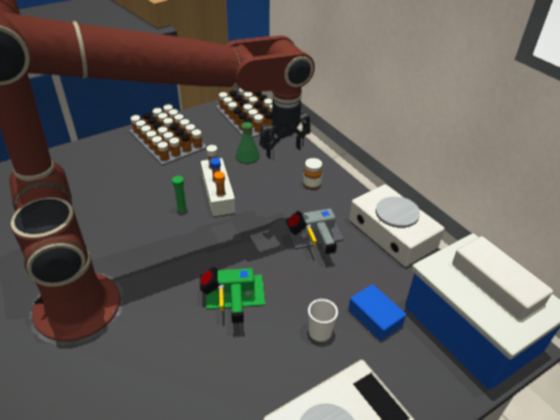

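View pics/wrist0.png

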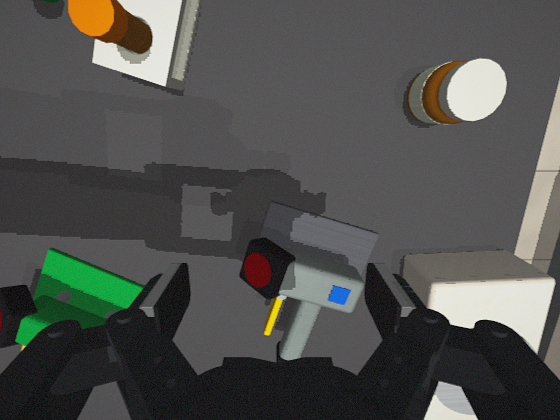

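The wanted scanner is the grey one (scene ~(262,247), wrist ~(310,280)); the green one (scene ~(215,175)) is the look-alike. The orange-capped tube is at scene (347,168), in the rack's end well nearest the scanner; the free-standing green tube at (353,150) is a decoy. Next I fit the geometry.

Run:
```python
from h import *
p=shot('wrist'); W=cloud(p); c=p['color'].astype(int)
cv2.imwrite('pics/w_crop.png',cv2.resize(p['color'][170:400,170:400,::-1],None,fx=2.5,fy=2.5))
reg=(W[...,0]>0.55)&(W[...,0]<0.8)&(W[...,1]>-0.27)&(W[...,1]<-0.03)
v,u=np.mgrid[:420,:560]
for lo,hi in [(0.079,0.087),(0.07,0.0785)]:
    m=reg&(W[...,2]>lo)&(W[...,2]<hi)
    P=W[m]; r=cv2.minAreaRect((P[:,:2]*1000).astype(np.float32)); print(lo,len(P),P.mean(0).round(4),r, cv2.boxPoints(r).round(0).tolist())
red=reg&(c[...,0]>70)&(c[...,1]<40)&(c[...,2]<40)
P=W[red]; m=np.median(P,0); P=P[np.linalg.norm(P-m,axis=1)<.03]; q=P.mean(0); U,S,V=np.linalg.svd(P-q); n=V[2]*np.sign(V[2][2]); print('win',len(P),q.round(4),n.round(3),np.degrees(np.arccos(n[2])),np.degrees(np.arctan2(n[1],n[0])), S)
yel=reg&(c[...,0]>150)&(c[...,1]>120)&(c[...,2]<80)
P=W[yel]; r=cv2.minAreaRect((P[:,:2]*1000).astype(np.float32)); print('yel',len(P),P.mean(0).round(4),r,cv2.boxPoints(r).round(0).tolist())
for nm in ['scene','side']:
    p=shot(nm); W=cloud(p); c=p['color'].astype(int)
    org=(c[...,0]>180)&(c[...,1]>50)&(c[...,1]<150)&(c[...,2]<60)&(W[...,0]>0.4)&(W[...,0]<0.65)&(W[...,1]>0)&(W[...,1]<.3)
    P=W[org]; print('orange',len(P),P.mean(0).round(4),P.min(0).round(3),P.max(0).round(3))
    T=P[P[:,2]>0.127]; 
    if len(T)>3: print(' top',len(T),((T.min(0)+T.max(0))/2).round(4),T.mean(0).round(4))
    cv2.imwrite('pics/%s_crop.png'%nm,cv2.resize(p['color'][120:300,160:440,::-1],None,fx=2.8,fy=2.8))
    reg=(W[...,0]>0.4)&(W[...,0]<0.65)&(W[...,1]>0.05)&(W[...,1]<.35)&(abs(W[...,2]-.06)<.005)
    P=W[reg]; r=cv2.minAreaRect((P[:,:2]*1000).astype(np.float32)); print('rack',len(P),r,cv2.boxPoints(r).round(0).tolist())
```

```text
0.079 3198 [ 0.6634 -0.1036  0.0823] ((699.6389770507812, -112.85832214355469), (50.92299270629883, 199.7339630126953), 75.23316192626953) [[597.0, -112.0], [790.0, -163.0], [803.0, -114.0], [610.0, -63.0]]
0.07 2427 [ 0.6518 -0.1382  0.0742] ((698.7300415039062, -118.98844909667969), (202.29461669921875, 155.22239685058594), 14.709088325500488) [[581.0, -70.0], [621.0, -220.0], [816.0, -168.0], [777.0, -18.0]]
win 709 [ 0.6033 -0.0871  0.0783] [-0.619  0.191  0.762] 40.398308424349864 162.89324298740098 [0.26386467 0.25042557 0.01540191]
yel 254 [ 0.6199 -0.1541  0.0703] ((613.4183959960938, -182.77767944335938), (110.32965087890625, 10.748640060424805), 76.44725799560547) [[595.0, -235.0], [606.0, -238.0], [632.0, -130.0], [621.0, -128.0]]
orange 73 [0.4953 0.144  0.1313] [0.479 0.131 0.127] [0.512 0.159 0.136]
 top 73 [0.4953 0.1448 0.1316] [0.4953 0.144  0.1313]
rack 1142 ((483.4427490234375, 220.83766174316406), (210.65074157714844, 148.82579040527344), 72.39945983886719) [[381.0, 143.0], [523.0, 98.0], [586.0, 299.0], [444.0, 344.0]]
orange 53 [0.4957 0.1461 0.1262] [0.48  0.124 0.092] [0.524 0.202 0.133]
 top 33 [0.4923 0.1382 0.1299] [0.4935 0.14   0.1292]
rack 532 ((516.8426513671875, 207.672119140625), (213.6754150390625, 70.35741424560547), 72.14582824707031) [[451.0, 117.0], [518.0, 95.0], [583.0, 299.0], [516.0, 320.0]]
```

View pics/scene_crop.png

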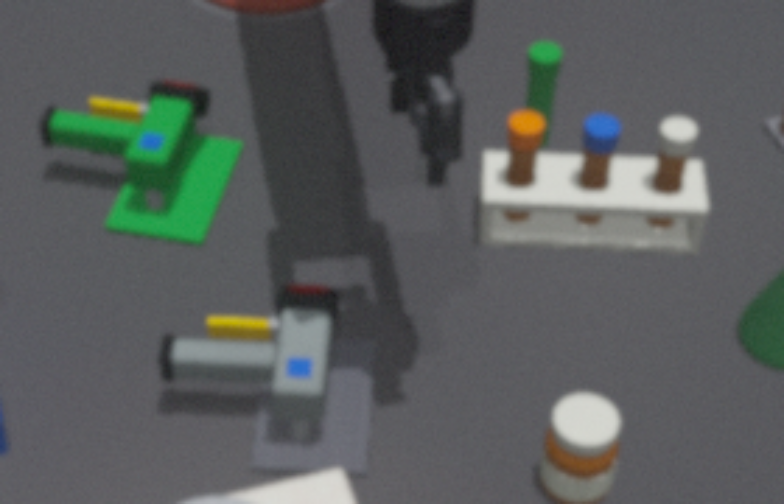

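View pics/w_crop.png

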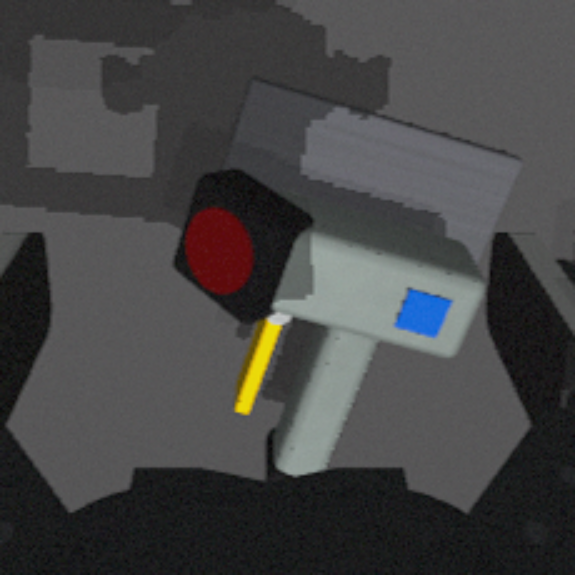

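Run:
```python
from h import *
p=shot('wrist'); W=cloud(p); c=p['color'].astype(int)
X,Y,Z=W[...,0],W[...,1],W[...,2]
reg=(X>0.56)&(X<0.73)&(Y>-0.24)&(Y<-0.04)
v,u=np.mgrid[:420,:560]
reg&=(v<365)
def rect(m,t):
    P=W[m]; r=cv2.minAreaRect((P[:,:2]*1000).astype(np.float32)); print(t,len(P),P.mean(0).round(4),np.round(r[0],1),np.round(r[1],1),round(r[2],2),cv2.boxPoints(r).round(0).tolist()); return r
rect(reg&(Z>.0805)&(Z<.0845)&(c.min(-1)>70),'barrel top')
yel=reg&(c[...,0]>150)&(c[...,1]>120)&(c[...,2]<80)&(u>262)&(v>290)&(v<340); rect(yel&(Z>.066),'trig')
gr=reg&(Z>.070)&(Z<.0765)&(v>300)&(c.min(-1)>70)&(u>275)&(u<330); rect(gr,'grip')
# edges per line for grip direction
P=W[gr]; P=P[P[:,1]<-.13]; q=P[:,:2].mean(0); d=np.linalg.svd(P[:,:2]-q)[2][0]; print('grip dir',np.degrees(np.arctan2(d[1],d[0])),q)
d=np.linalg.svd(W[yel&(Z>.066)][:,:2]-W[yel&(Z>.066)][:,:2].mean(0))[2][0]; print('trig dir',np.degrees(np.arctan2(d[1],d[0])))
for psi in np.radians([-15,-16,-17]):
    R2=np.array([[np.cos(psi),-np.sin(psi)],[np.sin(psi),np.cos(psi)]])
    g=P[:,:2]@R2; t=W[yel&(Z>.066)][:,:2]@R2; w=np.array([.6033,-.0871])@R2
    b=W[reg&(Z>.0805)&(Z<.0845)&(c.min(-1)>70)][:,:2]@R2
    pc=lambda a:np.percentile(a,[1,50,99],axis=0).round(4).tolist()
    print(np.degrees(psi),'grip',pc(g),'trig',pc(t),'barrel',pc(b),'win',w)
for k in ['jar','flask']:
    for r in imaging.mark_of(k,p)[:1]: print(k,r, at(p,W,r['uv']))
```

```text
barrel top 2126 [ 0.6706 -0.1072  0.082 ] [ 673.9 -109.9] [44.  89.1] 72.84 [[625.0, -118.0], [710.0, -144.0], [723.0, -102.0], [638.0, -76.0]]
trig 253 [ 0.62   -0.1538  0.0706] [ 620.1 -154.8] [53.3  7.5] 72.46 [[608.0, -179.0], [616.0, -181.0], [632.0, -131.0], [625.0, -128.0]]
grip 1206 [ 0.6526 -0.1704  0.0745] [ 653.1 -173.2] [87.2 25.9] 72.23 [[627.0, -211.0], [652.0, -219.0], [679.0, -136.0], [654.0, -128.0]]
grip dir -108.39009918022421 [ 0.65262192 -0.17042733]
trig dir -107.55770416258011
-14.999999999999998 grip [[0.6626, -0.0392], [0.6742, 0.0053], [0.6882, 0.0441]] trig [[0.6345, -0.0142], [0.6385, 0.0118], [0.6434, 0.0364]] barrel [[0.6359, 0.0489], [0.6731, 0.0707], [0.7225, 0.089]] win [0.60528619 0.07201339]
-16.0 grip [[0.6631, -0.0275], [0.6739, 0.017], [0.6876, 0.0559]] trig [[0.6346, -0.003], [0.6383, 0.0229], [0.6427, 0.0476]] barrel [[0.6346, 0.0611], [0.6719, 0.0822], [0.721, 0.1006]] win [0.60393719 0.08256612]
-17.0 grip [[0.6629, -0.0159], [0.6736, 0.0288], [0.687, 0.0676]] trig [[0.6345, 0.0081], [0.6378, 0.0341], [0.6419, 0.0587]] barrel [[0.633, 0.0731], [0.6702, 0.094], [0.7195, 0.1121]] win [0.60240423 0.09309371]
jar {'uv': [430.7, 98.3], 'score': 0.6} [0.77707298 0.09119164 0.05799896]
```

Request:
{"api": "step_arm", "payload": {"targets": [0.004, 0.034, 0.0, 0.06, 0.008, 0.068, 0.0, 0.12, 0.012, 0.102, 0.02, 0.18, 0.016, 0.136, 0.05, 0.25, 0.0193, 0.1687, 0.08, 0.304, 0.0193, 0.1687, 0.1, 0.304, 0.0193, 0.1687, 0.1, 0.304, 0.0193, 0.1687, 0.1, 0.304], "grip": 0.0854, "force": 40}}

```text
t: 2.17
tool_pos: [0.643, -0.1684, 0.1294]
tool_rot: [-3.104, 0.476, 0.006]
contact_force: [0.2, 0.0, 0.2]
opening: 0.0855
```

Run:
```python
from h import *
p=shot('side','side1.png'); 
cv2.imwrite('pics/side1c.png',cv2.resize(p['color'][150:300,200:400,::-1],None,fx=3.5,fy=3.5,interpolation=cv2.INTER_CUBIC))
p=shot('wrist','wrist1.png')
o=monitor.get_obs();print(o['t'],o['tool_pos'],o['tool_rot'],o['q'])
```

```text
2.2667 [ 0.64532575 -0.16815412  0.13338478] [ 3.10535271 -0.4739944   0.0040781 ] [-3.66522527e-01  2.21465200e-01  1.59490258e+00  2.98634801e-04
  1.32263047e+00 -6.36579854e-02]
```

View pics/wrist1.png

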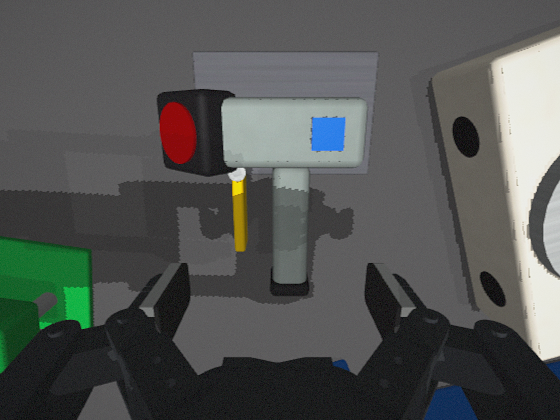

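Run:
```python
from h import *
p=shot('wrist'); W=cloud(p); o=monitor.get_obs()
R=Rn.from_rotvec(o['tool_rot']).as_matrix(); L=(W-o['tool_pos'])@R
m=(L[...,0]>.03)&(abs(L[...,1])<.06)&(W[...,2]>.02)&(L[...,2]>-.02)
v,u=np.mgrid[:420,:560]; m&=(u>425)
print(np.percentile(L[m][:,0],[0,1,5]),o['tool_pos'], R.round(3))
print([ (k,np.round(proj(p,x),0)) for k,x in dict(tp=[.671-.0]*0 or [0.6255,-.1597,.06]).items()])
```

```text
[0.13976792 0.1420435  0.14534716] [ 0.6457618  -0.16808303  0.13415805] [[ 0.955 -0.298  0.004]
 [-0.298 -0.955 -0.001]
 [ 0.004  0.    -1.   ]]
[('tp', array([248., 217.]))]
```

Request:
{"api": "step_arm", "payload": {"targets": [-0.001, 0, 0.025, 0, -0.001, 0, 0.05, 0, -0.001, 0, 0.07, 0, -0.001, 0, 0.085, 0, -0.001, 0, 0.091, 0, -0.001, 0, 0.091, 0, -0.001, 0, 0.091, 0]}}

```text
t: 2.9
tool_pos: [0.6461, -0.1679, 0.0446]
tool_rot: [3.105, -0.472, 0.009]
contact_force: [0.5, -0.1, 0.7]
opening: 0.0852
```

Run:
```python
from h import *
p=shot('wrist','wrist2.png')
p=shot('side'); 
cv2.imwrite('pics/side2c.png',cv2.resize(p['color'][150:300,200:400,::-1],None,fx=3.5,fy=3.5,interpolation=cv2.INTER_CUBIC))
o=monitor.get_obs();print(o['t'],o['tool_pos'],o['tool_rot'],o['contact_force'])
```

```text
3.0 [ 0.64660936 -0.16825936  0.04537639] [ 3.10440642 -0.47283826  0.01158818] [0.28070751 0.06449231 0.24191609]
```

View pics/wrist2.png

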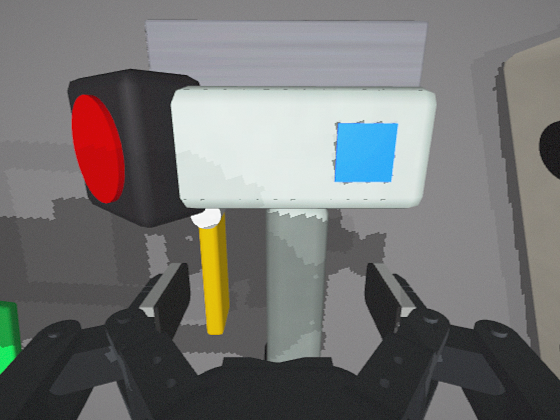

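Request:
{"api": "step_arm", "payload": {"targets": [-0.002, 0, 0.006, 0, -0.002, 0, 0.006, 0, -0.002, 0, 0.006, 0, -0.002, 0, 0.006, 0, -0.002, 0, 0.006, 0, -0.002, 0, 0.006, 0, -0.002, 0, 0.006, 0, -0.002, 0, 0.006, 0], "grip": 0.035, "force": 40}}

```text
t: 3.67
tool_pos: [0.6437, -0.1676, 0.0399]
tool_rot: [3.105, -0.472, 0.007]
contact_force: [-4.8, 0.9, 5.6]
opening: 0.0464
```

Run:
```python
from h import *
p=shot('wrist','wrist3.png')
o=monitor.get_obs();print(o['t'],o['tool_pos'],o['opening'],o['contact_force'])
```

```text
3.7167 [ 0.64374572 -0.16761018  0.03993634] 0.046583940974685795 [-4.02273129  0.85663516  5.41794899]
```

View pics/wrist3.png

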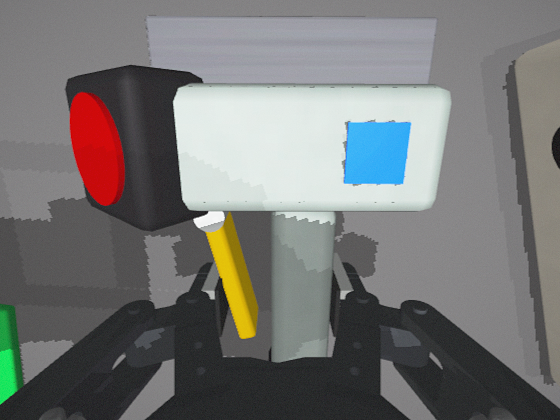

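Request:
{"api": "step_arm", "payload": {"targets": [0, 0, 0, 0, 0, 0, 0, 0, 0, 0, 0, 0, 0, 0, 0, 0, 0, 0, 0, 0], "grip": 0.02, "force": 90}}

```text
t: 4.13
tool_pos: [0.6442, -0.1677, 0.0403]
tool_rot: [3.104, -0.471, 0.008]
contact_force: [3.9, -1.7, 0.8]
opening: 0.0447
```

Run:
```python
from h import *
p=shot('wrist'); W=cloud(p); c=p['color'].astype(int)
m=(c[...,0]>150)&(c[...,1]>110)&(c[...,2]<80)&(W[...,2]>.066); P=W[m][:,:2]
r=cv2.minAreaRect((P*1000).astype(np.float32)); print(r)
d=np.linalg.svd(P-P.mean(0))[2][0]; print('trig dir',np.degrees(np.arctan2(d[1],d[0])))
o=monitor.get_obs();print(o['t'],o['tool_pos'],o['opening'],o['contact_force'])
```

```text
((636.9276733398438, -134.7157745361328), (97.73763275146484, 23.42854118347168), 67.0628890991211)
trig dir -96.66847609951344
4.1833 [ 0.64419877 -0.16775037  0.04031793] 0.04478741994193328 [ 4.18850851 -1.315826    1.52052601]
```

Request:
{"api": "step_arm", "payload": {"targets": [0, 0, 0, 0, 0, 0, 0, 0, 0, 0, 0, 0]}}

```text
t: 4.43
tool_pos: [0.6442, -0.1677, 0.0403]
tool_rot: [3.104, -0.471, 0.008]
contact_force: [2.4, -1.0, 0.4]
opening: 0.0447
```

Request:
{"api": "step_arm", "payload": {"targets": [0, 0, 0, 0, 0, 0, 0, 0, 0, 0, 0, 0, 0, 0, 0, 0, 0, 0, 0, 0, 0, 0, 0, 0, 0, 0, 0, 0], "grip": 0.0854, "force": 40}}

```text
t: 5.02
tool_pos: [0.6445, -0.1678, 0.0406]
tool_rot: [3.104, -0.471, 0.009]
contact_force: [0.2, 0.1, -0.7]
opening: 0.0854
```

Run:
```python
from h import *
p=shot('wrist','wrist4.png'); W=cloud(p); c=p['color'].astype(int)
v,u=np.mgrid[:420,:560]
m=(c[...,0]>150)&(c[...,1]>110)&(c[...,2]<80)&(W[...,2]>.066)&(u>150)&(u<300)&(W[...,0]<.66); P=W[m][:,:2]
r=cv2.minAreaRect((P*1000).astype(np.float32)); print(r)
d=np.linalg.svd(P-P.mean(0))[2][0]; print('trig dir',np.degrees(np.arctan2(d[1],d[0])))
o=monitor.get_obs();print(o['t'],o['tool_pos'],o['opening'],o['contact_force'])
```

```text
((620.635986328125, -153.535888671875), (55.47933578491211, 8.242679595947266), 71.95320129394531)
trig dir 72.25436993042472
5.0667 [ 0.64443286 -0.16781232  0.04056378] 0.08545910199894322 [-0.0528909   0.21814839  0.04106624]
```

View pics/wrist4.png

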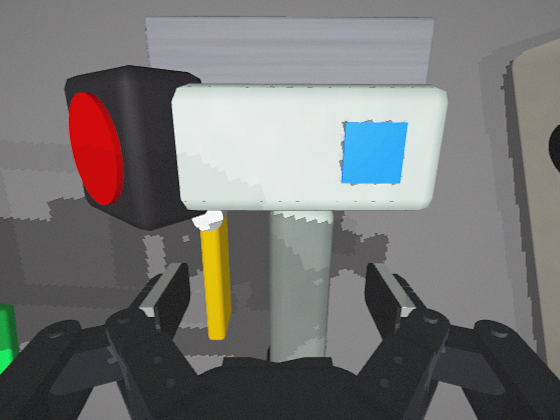

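Request:
{"api": "step_arm", "payload": {"targets": [0, 0, -0.04, 0, 0, 0, -0.08, 0, -0.005, -0.005, -0.12, 0, -0.03, -0.02, -0.15, 0, -0.06, -0.045, -0.17, 0, -0.09, -0.07, -0.19, 0, -0.12, -0.09, -0.19, 0, -0.15, -0.11, -0.19, 0, -0.18, -0.13, -0.19, 0, -0.21, -0.15, -0.19, 0, -0.234, -0.17, -0.19, 0, -0.234, -0.17, -0.19, 0]}}

```text
t: 6.07
tool_pos: [0.4679, 0.0679, 0.2291]
tool_rot: [-3.107, 0.465, -0.009]
contact_force: [0.2, 0.2, 0.7]
opening: 0.0855
```

Request:
{"api": "step_arm", "payload": {"targets": [0, 0, 0, 0, 0, 0, 0, 0]}}

```text
t: 6.23
tool_pos: [0.4679, 0.0682, 0.2294]
tool_rot: [-3.107, 0.463, -0.01]
contact_force: [0.3, -0.1, -0.1]
opening: 0.0854
```

Run:
```python
from h import *
p=shot('wrist','wrist5.png'); W=cloud(p); c=p['color'].astype(int)
o=monitor.get_obs();print(o['t'],o['tool_pos'],o['tool_rot'])
R=Rn.from_rotvec(o['tool_rot']).as_matrix(); L=(W-o['tool_pos'])@R
org=(c[...,0]>150)&(c[...,1]>40)&(c[...,1]<170)&(c[...,2]<60)&(W[...,2]>.126)&(W[...,2]<.136)
def rep(m,t):
    P=(W[m][:,:2]*1000).astype(np.float32)
    if len(P)<10: print(t,'none');return
    (x,y),r=cv2.minEnclosingCircle(P); mm=np.median(P,0); l=(np.array([x/1000,y/1000,.13])-o['tool_pos'])@R; print(t,len(P),x,y,r,mm,'tool',l.round(4))
rep(org,'orange')
rep((c[...,2]>c[...,0]+60)&(W[...,2]>.122)&(W[...,2]<.138)&(abs(W[...,0]-.52)<.1),'blue')
rep((c[...,1]>c[...,0]+40)&(c[...,1]>c[...,2]+30)&(W[...,2]>.1)&(W[...,2]<.14)&(W[...,1]>.05),'green')
m=(abs(W[...,2]-.06)<.004)&(c.min(-1)>120)&(W[...,0]>.4)&(W[...,0]<.65)&(W[...,1]>.05)
r=cv2.minAreaRect((W[m][:,:2]*1000).astype(np.float32)); print('rack',r,cv2.boxPoints(r).round(0).tolist())
```

```text
6.2833 [0.46820123 0.06767418 0.22936878] [-3.10697982  0.46484905 -0.00988946]
orange none
blue 1100 514.882568359375 210.75030517578125 15.82003402709961 [512.846   205.40283] tool [ 0.0021 -0.1504  0.0995]
green 1814 385.5275573730469 202.89353942871094 16.690811157226562 [388.1222  201.92046] tool [-0.1192 -0.105   0.0987]
rack ((503.3619689941406, 173.07052612304688), (127.33452606201172, 70.22972869873047), 72.33058166503906) [[451.0, 123.0], [517.0, 102.0], [556.0, 223.0], [489.0, 244.0]]
```

View pics/wrist5.png

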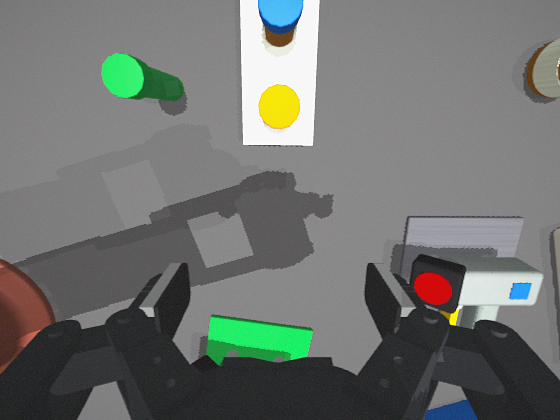

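The wanted tube is the rack-end cap at wrist (279,106), which looks saturated yellow-orange here. The blue cap is at (280,10), and the green decoy stands apart at (125,75).

Run:
```python
from h import *
p=shot('wrist'); W=cloud(p); c=p['color'].astype(int)
s=shot('scene'); cv2.imwrite('pics/conf.png',cv2.resize(s['color'][125:225,320:430,::-1],None,fx=5,fy=5,interpolation=cv2.INTER_CUBIC))
o=monitor.get_obs();R=Rn.from_rotvec(o['tool_rot']).as_matrix()
v,u=np.mgrid[:420,:560]
m=(c[...,2]<90)&(c[...,0]>140)&(abs(u-279)<30)&(abs(v-106)<30)&(W[...,2]>.12)
P=(W[m][:,:2]*1000).astype(np.float32);(x,y),r=cv2.minEnclosingCircle(P)
print(len(P),W[m].mean(0),x,y,r,((np.array([x/1000,y/1000,.13])-o['tool_pos'])@R).round(4), o['tool_pos'], R.round(4).tolist())
```

```text
1425 [0.49409423 0.14605636 0.13158729] 494.0058898925781 145.90335083007812 15.996990203857422 [ 0.0008 -0.0827  0.0993] [0.46840825 0.06721652 0.2291995 ] [[0.9559, -0.2936, 0.0057], [-0.2936, -0.9559, -0.0009], [0.0057, -0.0008, -1.0]]
```

View pics/conf.png

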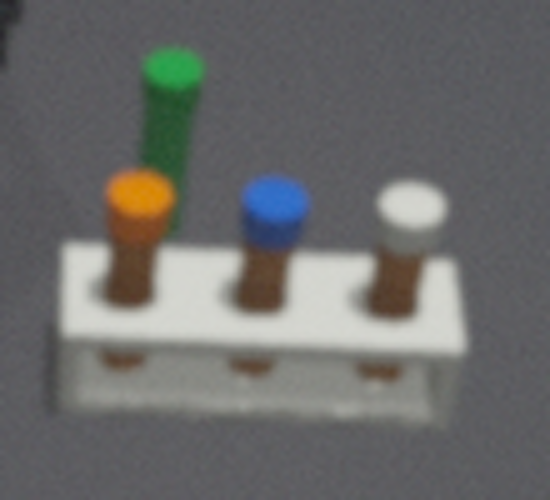

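Request:
{"api": "step_arm", "payload": {"targets": [0.001, -0.03, 0.0, 0, 0.001, -0.06, 0.0, 0, 0.001, -0.0805, 0.02, 0, 0.001, -0.0825, 0.05, 0, 0.001, -0.0825, 0.08, 0, 0.001, -0.0825, 0.105, 0, 0.001, -0.0825, 0.125, 0, 0.001, -0.0825, 0.132, 0, 0.001, -0.0825, 0.132, 0, 0.001, -0.0825, 0.132, 0]}}

```text
t: 7.22
tool_pos: [0.495, 0.1453, 0.0978]
tool_rot: [-3.107, 0.468, -0.009]
contact_force: [-0.0, 0.4, 0.6]
opening: 0.0853
```

Run:
```python
from h import *
o=monitor.get_obs();print(o['t'],o['tool_pos'],o['tool_rot'],o['contact_force'],o['q'])
s=shot('side'); cv2.imwrite('pics/s6.png',cv2.resize(s['color'][110:260,140:320,::-1],None,fx=4,fy=4,interpolation=cv2.INTER_CUBIC))
p=shot('wrist','wrist6.png')
```

```text
7.2167 [0.49504801 0.1452636  0.09776775] [-3.10655085  0.46781177 -0.00942101] [-0.01639491  0.43472444  0.56977999] [ 1.42043202e-01 -9.02032155e-02  1.98593948e+00 -1.82088140e-03
  1.24011187e+00  4.41560964e-01]
```

View pics/wrist6.png

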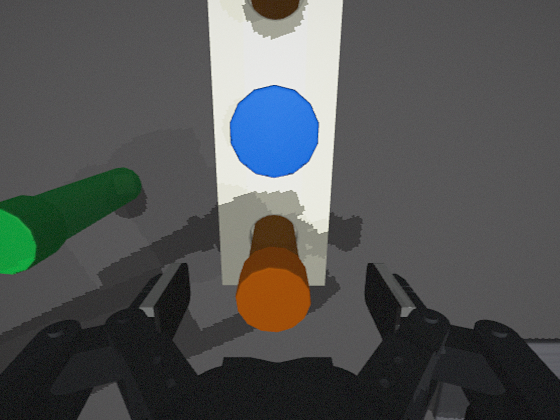

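View pics/s6.png

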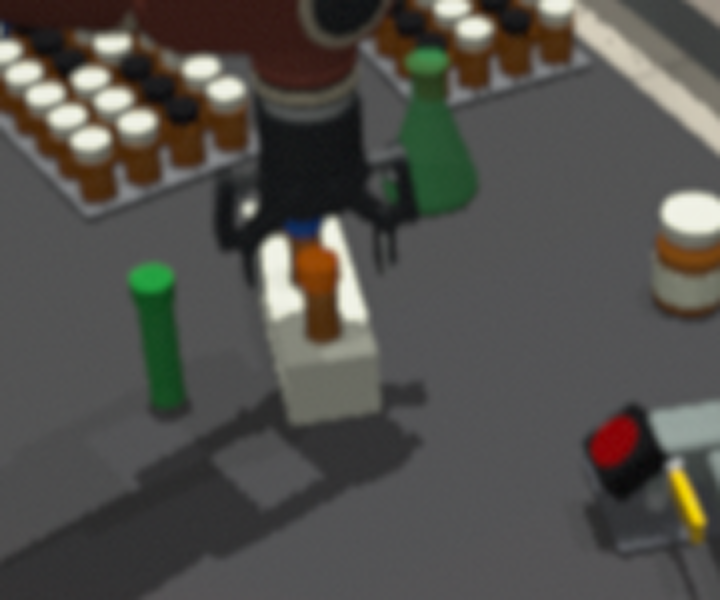

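Request:
{"api": "step_arm", "payload": {"targets": [0, 0, 0, 0, 0, 0, 0, 0, 0, 0, 0, 0, 0, 0, 0, 0, 0, 0, 0, 0, 0, 0, 0, 0, 0, 0, 0, 0, 0, 0, 0, 0], "grip": 0.02, "force": 40}}

```text
t: 7.98
tool_pos: [0.4961, 0.1458, 0.0999]
tool_rot: [-3.105, 0.467, -0.014]
contact_force: [-2.5, 0.6, 5.0]
opening: 0.0319
```

Run:
```python
from h import *
p=shot('wrist','wrist7.png')
o=monitor.get_obs();print(o['t'],o['tool_pos'],o['opening'],o['contact_force'])
```

```text
8.0333 [0.49607377 0.14579732 0.09990078] 0.03184243466507414 [-2.50113979  0.31754705  5.72383665]
```

View pics/wrist7.png

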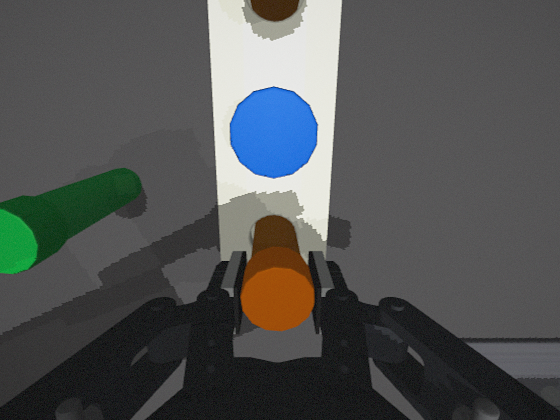

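Request:
{"api": "step_arm", "payload": {"targets": [0, 0, -0.01, 0, 0, 0, -0.025, 0, 0, 0, -0.045, 0, 0, 0, -0.065, 0, 0, 0, -0.085, 0, 0, 0, -0.1, 0, 0, 0, -0.11, 0, 0, 0, -0.11, 0, 0, 0, -0.11, 0, 0, 0, -0.11, 0]}}

```text
t: 8.87
tool_pos: [0.4944, 0.1457, 0.2085]
tool_rot: [-3.106, 0.467, -0.011]
contact_force: [0.6, -0.5, -0.5]
opening: 0.0318
```

Run:
```python
from h import *
p=shot('wrist','wrist8.png')
s=shot('side'); cv2.imwrite('pics/s8.png',cv2.resize(s['color'][80:260,120:400,::-1],None,fx=2.8,fy=2.8,interpolation=cv2.INTER_CUBIC))
o=monitor.get_obs();print(o['t'],o['tool_pos'],o['opening'],o['contact_force'])
```

```text
8.9667 [0.49425048 0.14566828 0.20818643] 0.03176428273653245 [-1.23443493 -0.32794867 -1.96386094]
```

View pics/s8.png

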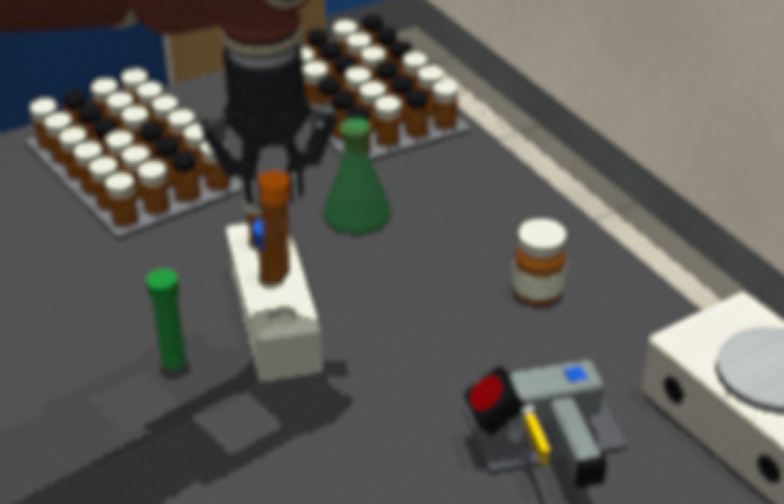

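Request:
{"api": "step_arm", "payload": {"targets": [0.005, 0.002, 0, 0.12, 0.01, 0.004, 0, 0.24, 0.015, 0.006, 0, 0.36, 0.02, 0.008, 0, 0.48, 0.025, 0.01, 0, 0.6, 0.03, 0.012, 0, 0.72, 0.037, 0.014, 0, 0.84, 0.044, 0.016, 0, 0.96, 0.05, 0.018, 0, 1.08, 0.055, 0.02, 0, 1.2, 0.057, 0.02, 0, 1.32, 0.057, 0.02, 0, 1.44]}}

```text
t: 9.97
tool_pos: [0.5427, 0.1094, 0.2071]
tool_rot: [-2.018, 2.404, -0.005]
contact_force: [0.3, 1.3, -0.3]
opening: 0.0318
```

Request:
{"api": "step_arm", "payload": {"targets": [0, 0, 0, 0.1, 0, 0, 0, 0.135, 0, 0, 0, 0.135, 0, 0, 0, 0.135]}}

```text
t: 10.3
tool_pos: [0.5422, 0.1093, 0.206]
tool_rot: [-1.853, 2.535, -0.003]
contact_force: [-0.2, -0.8, -0.6]
opening: 0.0319
```

Run:
```python
from h import *
p=shot('wrist','wrist9.png')
s=shot('side'); cv2.imwrite('pics/s9.png',cv2.resize(s['color'][80:260,120:400,::-1],None,fx=2.8,fy=2.8,interpolation=cv2.INTER_CUBIC))
o=monitor.get_obs();print(o['t'],o['tool_pos'],o['tool_rot'],o['q'],o['contact_force'])
R=Rn.from_rotvec(o['tool_rot']).as_matrix();print(R.round(4), np.degrees(np.arctan2(R[1,0],R[0,0])))
xr=np.array([.953,-.303]);yr=np.array([.303,.953]);d=o['tool_pos'][:2]-[.4944,.1459];print('rack rel',d@xr,d@yr)
```

```text
10.4 [0.54238381 0.10940534 0.2064771 ] [-1.85270681  2.53456854 -0.00394716] [ 6.50480339e-02 -1.03902682e-01  1.80836178e+00 -1.01903498e-03
  1.43403426e+00  1.94435074e+00] [-0.50132261 -0.3004602   0.1198499 ]
[[-3.035e-01 -9.528e-01  3.200e-03]
 [-9.528e-01  3.035e-01 -8.000e-04]
 [-2.000e-04 -3.300e-03 -1.000e+00]] -107.66822510309417
rack rel 0.05678645229789916 -0.020240313090961685
```

View pics/s9.png

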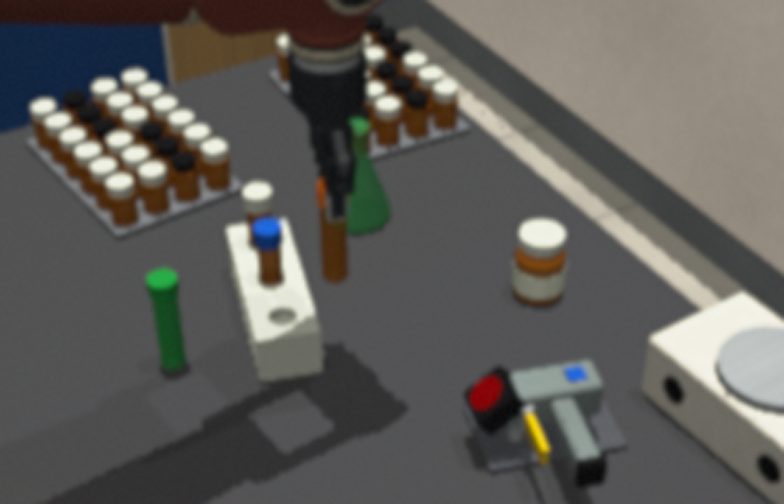

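View pics/wrist9.png

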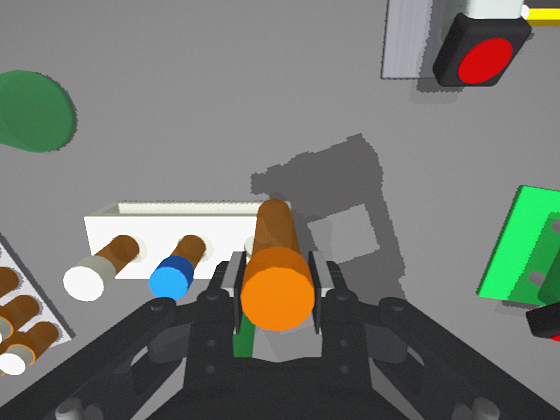

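Request:
{"api": "step_arm", "payload": {"targets": [0, 0, 0.02, 0, 0, 0, 0.04, 0, 0, 0, 0.06, 0, 0, 0, 0.0735, 0, 0, 0, 0.0735, 0, 0, 0, 0.0735, 0], "force": 25}}

```text
t: 10.9
tool_pos: [0.5421, 0.1093, 0.1323]
tool_rot: [-1.854, 2.536, -0.002]
contact_force: [0.5, -0.5, -0.7]
opening: 0.0318
```

Run:
```python
from h import *
s=shot('scene'); cv2.imwrite('pics/s10.png',cv2.resize(s['color'][100:260,270:490,::-1],None,fx=3.5,fy=3.5,interpolation=cv2.INTER_CUBIC))
o=monitor.get_obs();print(o['t'],o['tool_pos'],o['opening'],o['contact_force'])
```

```text
10.95 [0.54307407 0.10937469 0.13367695] 0.03196538020070932 [ 0.51762628  0.84833414 -0.48294755]
```

View pics/s10.png

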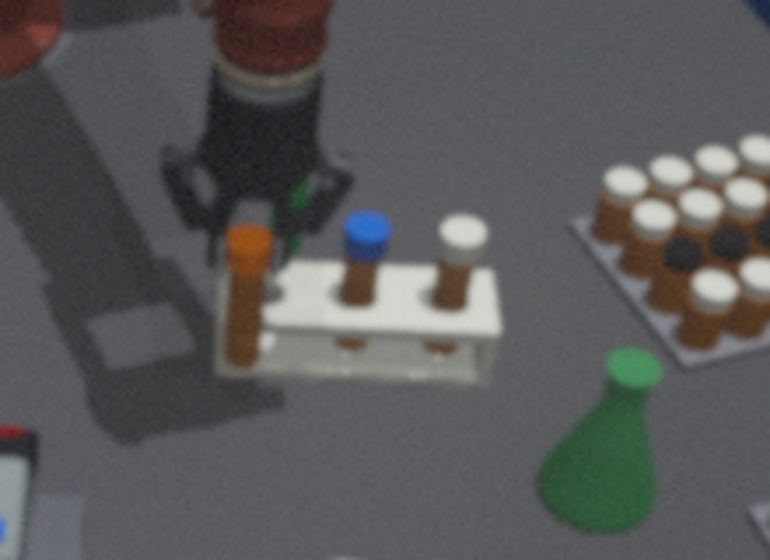

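Request:
{"api": "step_arm", "payload": {"targets": [0, 0.008, 0, 0, 0, 0.016, -0.001, 0, 0, 0.024, -0.001, 0, 0, 0.032, 0, 0, 0, 0.04, 0.001, 0, 0, 0.048, 0.003, 0, 0, 0.048, 0.003, 0]}}

```text
t: 11.53
tool_pos: [0.496, 0.1245, 0.1304]
tool_rot: [-1.854, 2.533, -0.004]
contact_force: [1.9, 1.3, 1.9]
opening: 0.0323
```

Run:
```python
from h import *
s=shot('scene'); cv2.imwrite('pics/s11.png',cv2.resize(s['color'][100:260,270:490,::-1],None,fx=3.5,fy=3.5,interpolation=cv2.INTER_CUBIC))
p=shot('wrist','wrist11.png')
o=monitor.get_obs();print(o['t'],o['tool_pos'],o['tool_rot'],o['opening'],o['contact_force'])
```

```text
11.6333 [0.49672275 0.12415637 0.13033717] [-1.85334577  2.53367331 -0.00405197] 0.03180707322143269 [2.49410348 0.30696542 1.15976842]
```

View pics/s11.png

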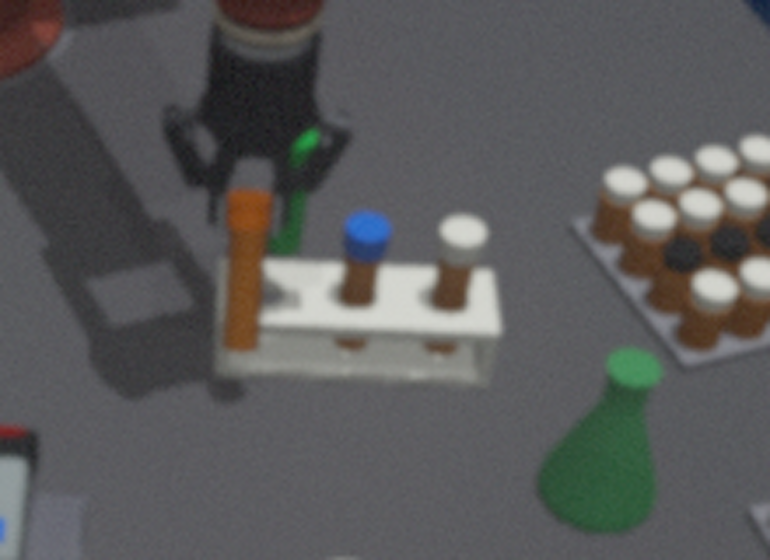

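View pics/wrist11.png

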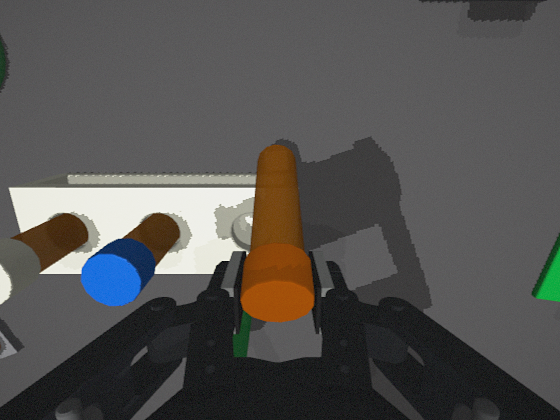

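Run:
```python
from h import *
for n in ['side','scene']:
    s=shot(n); W=cloud(s); c=s['color'].astype(int)
    m=(c[...,1]>c[...,0]+30)&(c[...,1]>c[...,2]+25)&(abs(W[...,0]-.385)<.06)&(abs(W[...,1]-.2)<.06)&(W[...,2]>.01)
    P=W[m]; 
    for lo,hi in [(.01,.04),(.04,.08),(.08,.11),(.11,.14)]:
        q=P[(P[:,2]>lo)&(P[:,2]<hi)]; print(n,lo,len(q),q.mean(0).round(3) if len(q) else '')
s=shot('side'); cv2.imwrite('pics/s12.png',cv2.resize(s['color'][110:260,130:330,::-1],None,fx=4,fy=4,interpolation=cv2.INTER_CUBIC))
```

```text
side 0.01 60 [0.384 0.191 0.025]
side 0.04 76 [0.383 0.19  0.061]
side 0.08 68 [0.383 0.19  0.096]
side 0.11 73 [0.386 0.199 0.115]
scene 0.01 39 [0.398 0.2   0.023]
scene 0.04 14 [0.398 0.205 0.052]
scene 0.08 6 [0.4   0.2   0.107]
scene 0.11 28 [0.397 0.205 0.117]
```

View pics/s12.png

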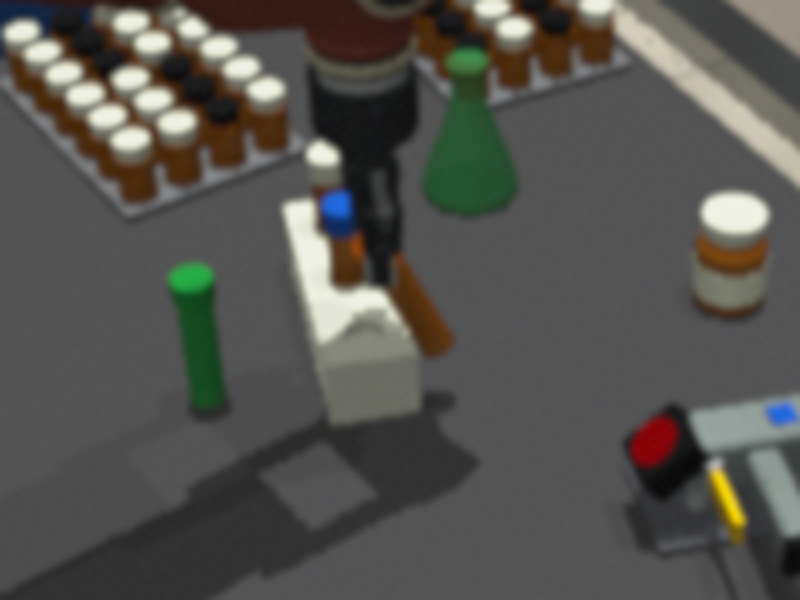

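Request:
{"api": "step_arm", "payload": {"targets": [0, 0.006, 0.002, 0, 0, 0.012, 0.004, 0, 0, 0.018, 0.007, 0, 0, 0.024, 0.01, 0, 0, 0.026, 0.0115, 0, 0, 0.026, 0.0115, 0, 0, 0.026, 0.0115, 0]}}

```text
t: 12.37
tool_pos: [0.4717, 0.1318, 0.1181]
tool_rot: [-1.854, 2.535, -0.003]
contact_force: [0.9, 0.3, 1.7]
opening: 0.0319
```

```bash
cat >> h.py <<'E'
def tubefit(p,o):
    W=cloud(p); c=p['color'].astype(int); R=Rn.from_rotvec(o['tool_rot']).as_matrix(); L=(W-o['tool_pos'])@R
    m=(c[...,0]>c[...,2]+35)&(c[...,0]>c[...,1]*1.25)&(p['depth']>0)&(abs(L[...,0])<.022)&(abs(L[...,1])<.12)&(L[...,2]<.12)&(L[...,2]>-.06)
    m=cv2.erode(m.astype(np.uint8),np.ones((3,3)))>0
    return W,L,m
def cylfit(P,axis0,r):
    from scipy.optimize import least_squares
    c0=P.mean(0)
    def res(x):
        a=x[3:6]/np.linalg.norm(x[3:6]); d=P-x[:3]; d=d-np.outer(d@a,a); return np.linalg.norm(d,axis=1)-r
    s=least_squares(res,np.r_[c0,axis0],loss='soft_l1',f_scale=.001); a=s.x[3:6]/np.linalg.norm(s.x[3:6]); return s.x[:3],a,np.abs(s.fun).mean()
E
python3 - <<'E'
from h import *
p=shot('wrist','wrist13.png'); o=monitor.get_obs()
print(o['t'],o['tool_pos'],o['tool_rot'],o['opening'],o['contact_force'])
W,L,m=tubefit(p,o); P=L[m]; print(len(P),P.min(0),P.max(0))
# body only: points beyond cap
for th in [np.radians(40)]:
    a0=np.array([0,np.sin(th),-np.cos(th)]); 
    s=P@a0; B=P[s<s.max()-.03]; c,a,e=cylfit(B,a0,.014); a*=np.sign(-a[2]); print('axis(tool)',a.round(3),np.degrees(np.arccos(-a[2])),e,len(B)); 
    f=(B@a).min(); foot=c+a*(f-c@a); print('foot tool',foot.round(4),'world',(Rn.from_rotvec(o['tool_rot']).as_matrix()@foot+o['tool_pos']).round(4))
s=shot('side'); cv2.imwrite('pics/s13.png',cv2.resize(s['color'][110:260,130:330,::-1],None,fx=4,fy=4,interpolation=cv2.INTER_CUBIC))
E
```

```text
12.4167 [0.47184251 0.13175715 0.1182024 ] [-1.85373191  2.53544183 -0.00268716] 0.03175991905622524 [ 1.36526776 -0.00277862  1.44846143]
10370 [-0.01597927 -0.08135651 -0.03984385] [0.0150795  0.01289121 0.05527235]
axis(tool) [ 0.003  0.635 -0.772] 39.42685246556881 0.0003321186068517769 5475
foot tool [-0.0002 -0.0714  0.0615] world [0.5401 0.1103 0.0568]
```

View pics/s13.png

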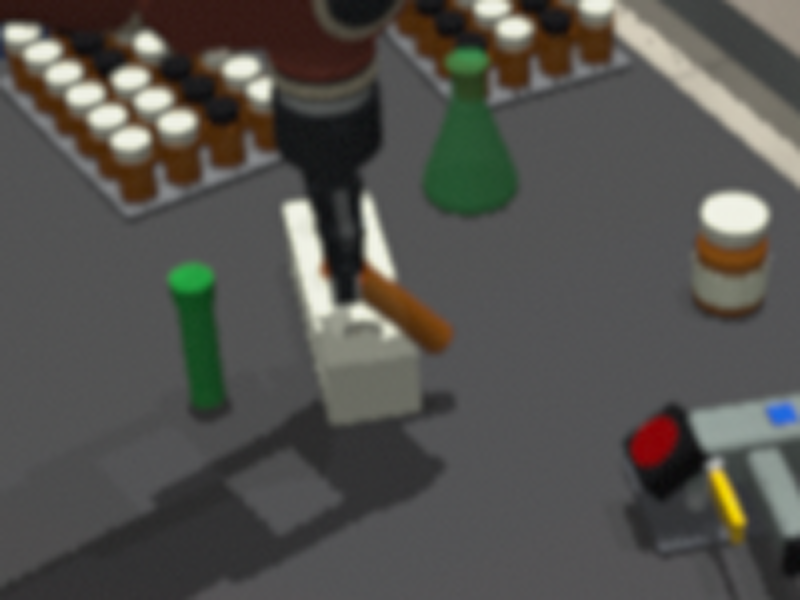

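View pics/wrist13.png

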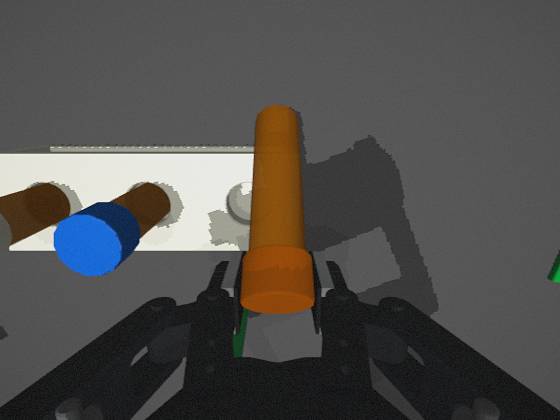

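Request:
{"api": "step_arm", "payload": {"targets": [0, 0, 0, 0, 0, 0, -0.008, 0, 0, 0, -0.02, 0, 0, -0.002, -0.035, 0, 0, -0.004, -0.055, 0, 0, -0.006, -0.075, 0, 0, -0.008, -0.095, 0, 0, -0.01, -0.105, 0, 0, -0.01, -0.105, 0], "force": 80}}

```text
t: 13.22
tool_pos: [0.4829, 0.129, 0.227]
tool_rot: [-1.851, 2.532, -0.006]
contact_force: [0.4, -0.4, -0.2]
opening: 0.0313
```

Request:
{"api": "step_arm", "payload": {"targets": [0.01, -0.005, 0, 0, 0.025, -0.01, 0, 0, 0.045, -0.018, 0, 0, 0.065, -0.026, 0, 0, 0.085, -0.034, 0, 0, 0.105, -0.042, 0, 0, 0.125, -0.052, 0, 0, 0.145, -0.062, 0, 0, 0.16, -0.07, 0, 0, 0.169, -0.073, 0, 0, 0.169, -0.073, 0, 0, 0.169, -0.073, 0, 0]}}

```text
t: 14.22
tool_pos: [0.5004, -0.0543, 0.2261]
tool_rot: [-1.85, 2.534, -0.003]
contact_force: [0.1, -0.4, -0.8]
opening: 0.031
```

```bash
cat > chk.py <<'E'
from h import *
import sys
k=sys.argv[1]
p=shot('wrist','wrist%s.png'%k); o=monitor.get_obs(); T=Rn.from_rotvec(o['tool_rot']).as_matrix()
print(o['t'],o['tool_pos'],o['tool_rot'],o['opening'],o['contact_force'])
W,L,m=tubefit(p,o); P=L[m]; a0=np.array([0,.64,-.77]); s=P@a0; B=P[s<s.max()-.03]; c,a,e=cylfit(B,a0,.014); a*=np.sign(-a[2]); f=(B@a).min(); foot=c+a*(f-c@a)
fw=T@foot+o['tool_pos']; aw=T@a
print('tilt',np.degrees(np.arccos(aw[2])),'az',np.degrees(np.arctan2(aw[1],aw[0])),'foot',fw.round(4),'e',e)
w=np.array([.6033,-.0871,.0783]); c=p['color'].astype(int)
red=(c[...,0]>70)&(c[...,1]<45)&(c[...,2]<45)&(np.linalg.norm(W-w,axis=2)<.04)
if red.sum()>100:
    Q=W[red]; print('redwin',len(Q),Q.mean(0).round(4),Q.min(0).round(3),Q.max(0).round(3))
n=np.array([-.6134,.1922,.766]); n/=np.linalg.norm(n)
d=fw-w; print('along',d@n,'lateral',(d-n*(d@n)).round(4),'ang',np.degrees(np.arccos(aw@n)))
goal=w+.06*n; print('tool shift to goal',((goal-fw)@T).round(4))
s=shot('side'); cv2.imwrite('pics/s%s.png'%k,cv2.resize(s['color'][110:290,170:410,::-1],None,fx=3.3,fy=3.3,interpolation=cv2.INTER_CUBIC))
E
python3 chk.py 14
```

```text
14.2667 [ 0.50056074 -0.05381726  0.22635764] [-1.8509998   2.53244147 -0.0040658 ] 0.031062492382165456 [ 0.13510846  0.00165483 -0.31537785]
tilt 38.52555257546695 az 162.5857111291774 foot [ 0.5672 -0.0754  0.1636] e 0.00033334487514633047
redwin 1353 [ 0.6036 -0.0875  0.0792] [ 0.588 -0.106  0.063] [ 0.619 -0.069  0.091]
along 0.08970366261141527 lateral [ 0.019  -0.0055  0.0166] ang 1.4769579788932041
tool shift to goal [0.0005 0.0008 0.0393]
```

View pics/s14.png

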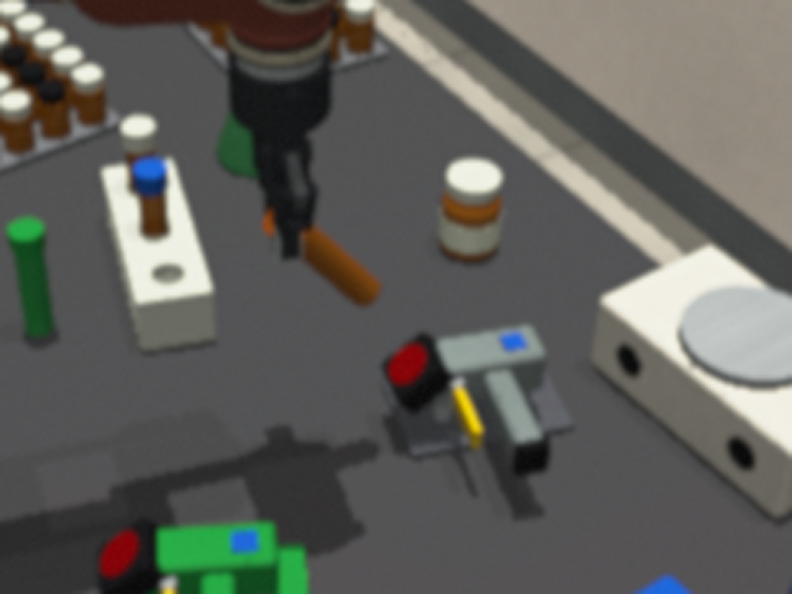

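View pics/wrist14.png

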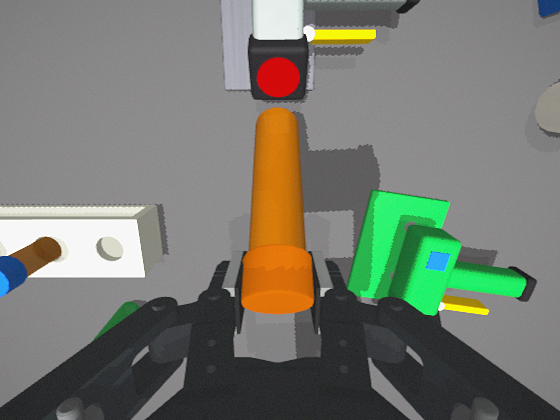

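Request:
{"api": "step_arm", "payload": {"targets": [0.0, 0.001, 0.01, 0, 0.0, 0.001, 0.022, 0, 0.0, 0.001, 0.032, 0, 0.0, 0.001, 0.038, 0, 0.0, 0.001, 0.038, 0, 0.0, 0.001, 0.038, 0, 0.0, 0.001, 0.038, 0]}}

```text
t: 14.9
tool_pos: [0.5002, -0.0532, 0.1888]
tool_rot: [-1.852, 2.531, -0.005]
contact_force: [0.6, 0.2, 0.2]
opening: 0.031
```

```bash
python3 chk.py 15
python3 - <<'E'
from h import *
s=shot('scene'); cv2.imwrite('pics/sc15.png',cv2.resize(s['color'][110:300,160:440,::-1],None,fx=2.8,fy=2.8))
E
```

```text
14.95 [ 0.50036821 -0.05330102  0.1891843 ] [-1.85133887  2.53103465 -0.00600423] 0.031126637536796193 [0.16147142 0.64999039 0.05851189]
tilt 38.70283463410804 az 161.87348035438268 foot [ 0.6046 -0.087   0.0773] e 0.0010963779575241185
redwin 1848 [ 0.6037 -0.0875  0.0791] [ 0.588 -0.106  0.063] [ 0.619 -0.068  0.092]
along -0.0015377685741752617 lateral [0.0003 0.0004 0.0001] ang 1.3793560584949989
tool shift to goal [ 0.0005  0.0394 -0.0473]
```

View pics/s15.png

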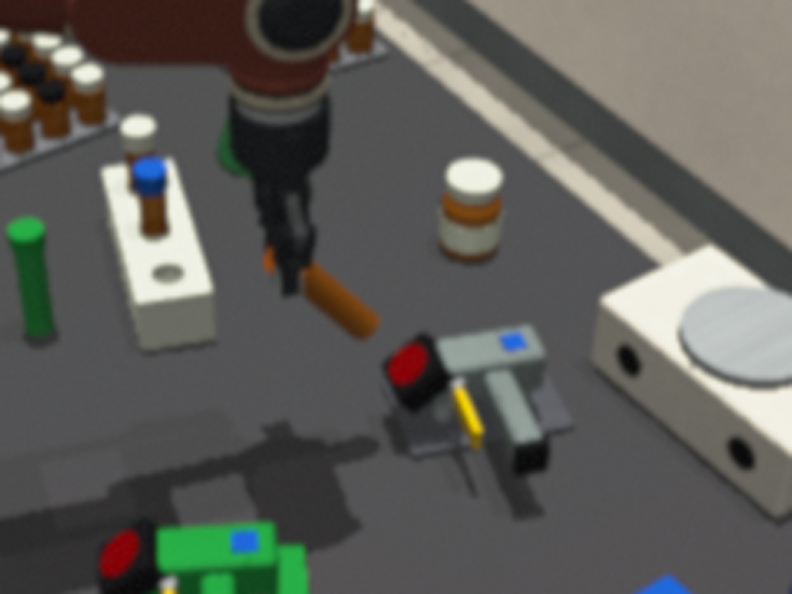

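View pics/sc15.png

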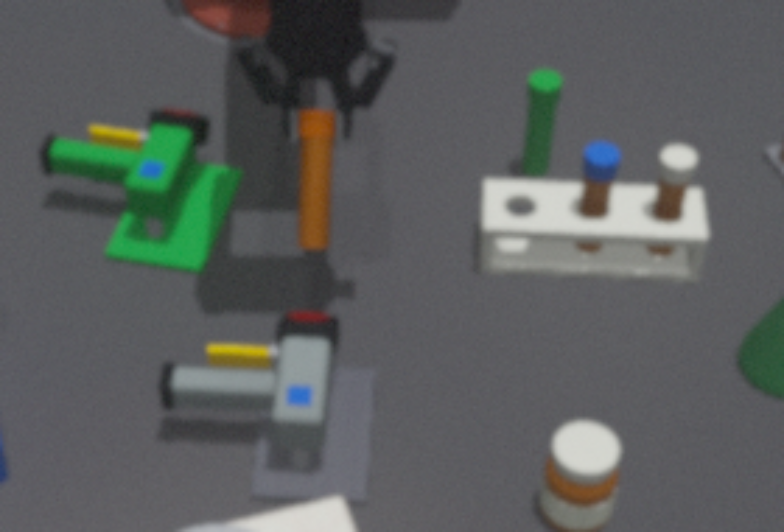

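The last foot figure is contaminated: the fit picked up red window points along the same axis. I'll refit without them.

```bash
sed -i "s/^W,L,m=tubefit(p,o); P=L\[m\]/W,L,m=tubefit(p,o); m=m\&(p['color'][...,1]>50)\&(np.linalg.norm(W-np.array([.6033,-.0871,.0783]),axis=2)>.035); P=L[m]/" chk.py; python3 chk.py 16
```

```text
15.1 [ 0.50037619 -0.0533727   0.18930564] [-1.85111689  2.53104195 -0.00626851] 0.03158221998867471 [ 0.25701743  0.04841059 -1.12372107]
tilt 38.68702874088205 az 162.75862824217845 foot [ 0.5672 -0.0742  0.1274] e 0.00033540782092093206
redwin 1836 [ 0.6037 -0.0875  0.0792] [ 0.588 -0.106  0.064] [ 0.619 -0.069  0.091]
along 0.0622552441639438 lateral [0.0021 0.0009 0.0014] ang 1.3191681119936343
tool shift to goal [0.0015 0.0003 0.0032]
```

View pics/wrist16.png

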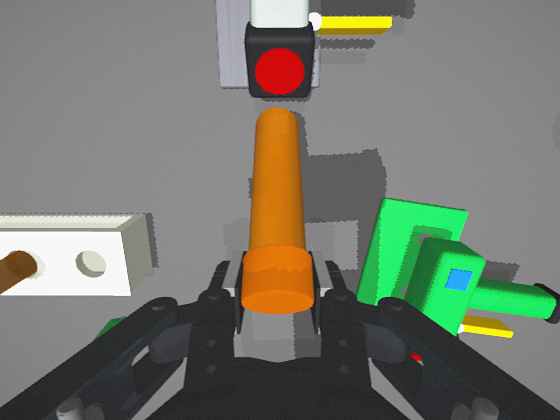

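Request:
{"api": "step_arm", "payload": {"targets": [0, 0, 0, 0, 0, 0, 0, 0, 0, 0, 0, 0, 0, 0, 0, 0]}}

```text
t: 15.48
tool_pos: [0.5003, -0.0534, 0.1892]
tool_rot: [-1.851, 2.531, -0.006]
contact_force: [-0.1, -0.5, -0.0]
opening: 0.0309
```

```bash
python3 chk.py 17; python3 -c "
from h import *
o=monitor.get_obs(); print(np.abs(o['dq']).max())
print(ticket.finish_job())"
```

```text
15.5333 [ 0.50028014 -0.05333581  0.18918501] [-1.85125212  2.53111641 -0.00600001] 0.030851475928986644 [-0.00128993 -0.22373187  0.38347307]
tilt 38.662286781535464 az 162.72110221829467 foot [ 0.5674 -0.0743  0.1269] e 0.00033486033500924347
redwin 1829 [ 0.6036 -0.0876  0.0791] [ 0.588 -0.106  0.062] [ 0.619 -0.069  0.092]
along 0.06174421848071545 lateral [0.0019 0.0009 0.0013] ang 1.3422966771347018
tool shift to goal [0.0014 0.0005 0.0027]
0.0013805205889825078
the job is handed in; nothing more can be done
None
```

I handed the job in at about 15.5 s with the orange-capped tube held in front of the grey reader's window. `finish_job` reports no verdict.

- **Trigger:** I squeezed it until the gripper read 44.8 mm across trigger and grip, which matches the 45 mm given for fully in. After release, the camera showed it back at its rest angle.
- **Tube:** I gripped it by the cap and drew it clear of the rack. The tool can only turn about its own vertical axis, so I tilted the tube in the pads by pushing its foot end against the rack's long side. I then tightened the grip to 80 N and carried it to the window.
- **Last measurement:**

| Check | Measured |
|---|---|
| Foot out from the window | 62 mm |
| Foot off the window's axis | about 2.5 mm |
| Tube angle to that axis | 1.3° |
| Foot height above the bench | 127 mm |
| Outside force on the tool | under 1 N |

- **Steadiness:** Joint speeds were almost zero, and the tube's tilt stayed within 0.2° over the last measurements.
- **Other objects:** The blue- and white-capped tubes looked upright and in place in the last pictures, but I did not measure them. The jar and the green decoys in view looked unmoved. I did not look at the beaker or blue box again after the first pictures.
- **One bad reading:** One fit at the final pose put the foot right on the window because red window pixels had slipped in. With those left out, two refits agreed with the fit taken from higher up.

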